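# Load the cutters into the router's collet chucks

## Robot

A 7-joint arm with a two-finger parallel gripper is mounted at the origin on the work surface. World frame = base frame: x ahead of the robot, y to its left, z up, the work surface at z = 0. Lengths are in m, angles in rad, forces in N, time in s.
With the tool pointing down it reaches from about 0.35 to 0.9 m from the base axis. Payload 19.9 kg.
Tool frame: the origin (TCP) lies midway between the tips of the shut fingers; the grasp point (between the pads) lies 19 mm behind it (grip_point_offset is the z of the grasp point in the tool frame, in m); z points along the fingers, y is the line along which they close (so a half turn about z gives the same grasp; the last joint's range is limited). The gripper opens to 94 mm and grips with 3 to 60 N. Pads are 16 mm wide; open, the fingers measure 119 mm over their backs; the gripper's body (75 mm by 177 mm) begins 78 mm behind the grasp point.
Start: joints at [-1.19, 0.417, -0.01, 1.614, 0.005, 1.111, -0.053], TCP at [0.256, 0.57, 0.205] pointing down, gripper open.
Joint ranges: [-2.81, 2.81], [-0.39, 2.02], [-1.27, 1.25], [0.06, 2.57], [-1.19, 4.33], [0.19, 2], [-2.82, 2.82]. Speed limits (rad/s): [1.89, 1.89, 2.39, 2.39, 3.01, 3.01, 3.01].

## Interface

Orientations are given as a unit quaternion [w, x, y, z].
In Python, from station import state, capture, camera_info, finish_job, grip_point_offset gives the robot as it stands.
- The arm moves only by the shell command python3 -m creep 'ROWS'. ROWS is JSON, a list of rows, each a list of 5 numbers: the opening, from 0 (shut) to 1 (fully open), then the shift along the world's x, y, z as a fraction of full scale, then the turn about the world's z as a fraction of full scale. In form: [[jaw, x, y, z, spin], ...]. A call has 1 to 20 rows; each row is the pose to reach, as a shift and turn from the pose commanded when the call began; what a row does not reach only later rows make up. Full scale, the value 1, is 15 cm for a shift and 1.5 rad for a turn. A row lasts 1/8 s, in which the tool goes at most 62.5 mm and 10.7 degrees, less where a joint would pass 70% of its speed; a pose out of reach is approached as far as the arm can. A call with a number of a shift or a turn outside -1 to 1 is refused whole. A call with a gripper value outside its range is refused whole. The fingers move at their own pace and stop on an object; the grip force is fixed at half the most. Time passes only in rows, so rows that repeat a pose let the fingers close. It gives the time, the measured TCP pose, the force, the opening and the grip force at its end, in the units of the state.
- state(): the state, without advancing time (a new reading comes with each control period).
- capture(name): name is "scene" or "top" or "wrist"; returns the picture (384x512x3 uint8, red, green, blue); there is no depth.
- camera_info(name): a dict with "K" (3x3 intrinsics, pixels), "world_to_cam" (4x4, takes a point from world to camera coordinates). Camera axes: x right, y down, z forward; pixel columns grow to the right and rows downward; lengths in m; the calibration is good to about 2 mm. The wrist camera is an equidistant fisheye: a pixel r from the principal point sees the ray r / f radians off the axis. A picture is of the moment at which its call begins: read the wrist's pose just before it. camera_info takes no time and is no camera call; for the wrist camera it gives the pose at the moment of the call.
- finish_job(): hands the job in; it is judged then, once.
The state is a dict: "time_s": time; "joint_pos": joint angles; "qvel": joint speeds; "joint_torque": joint torques, N m; "tcp_pos": TCP position; "tcp_rot": TCP orientation; "contact_force": force on the tool from outside, world axes, zero at the start; "torque": the same for the moment, N m; "opening": finger opening in m; "finger_force": force on a finger pad.
Only numpy, scipy, OpenCV 4.12 (cv2) and the standard library are available. Lean on these libraries where they do the work, as an engineer would, in place of code of your own. Each camera call takes 0.05 s, during which the arm holds its last target. There are 200 camera calls.

## Task

Load every cutter in the stand into a chuck on the bench fixture, one to a chuck, whichever you like: lift the dust cap off that chuck and put it, closed side up, into a socket of the cap tray; set the cutter's shank fully home in the collet, so that its depth collar sits flat on the nut; then turn the nut clockwise until it grips tight at its stop. If a chuck is not needed, leave its cap on and its nut slack; never tighten a nut on an empty collet, never tip a cutter over, and leave the paints, lid, brush and wooden piece where they are.

Things in the scene. Friction and masses are not known exactly. Their poses are not given: they have to be found in the camera images.
- fixture: fixed bench fixture: grey block 90 x 300 mm, 40 high, on a dark base plate 110 x 320, with three upright steel collet chucks in a row along its y axis at y = -95, 0, +95 mm. Heights above the bench: flange (63 across) to 52, neck (44 across) to 82, steel nut with dark notches (50 across) 82 to 104, its nose (36 across) 104 to 112 mm. Origin at the centre of the underside.
- chuck1 (a point): centre of the flat mouth of chuck 1 (top face of the nut's nose, 112 mm above the bench; y = -95 mm on the fixture); axes as the fixture's. The collet's bore runs straight down, 16 mm across with the nut slack, 56 deep; a shank goes in until its collar rests flat on this face.
- chuck2 (a point): centre of the flat mouth of chuck 2 (top face of the nut's nose, 112 mm above the bench; y = 0 mm on the fixture); axes as the fixture's. The collet's bore runs straight down, 16 mm across with the nut slack, 56 deep; a shank goes in until its collar rests flat on this face.
- chuck3 (a point): centre of the flat mouth of chuck 3 (top face of the nut's nose, 112 mm above the bench; y = 95 mm on the fixture); axes as the fixture's. The collet's bore runs straight down, 16 mm across with the nut slack, 56 deep; a shank goes in until its collar rests flat on this face.
- nut1 (a joint): nut of chuck 1, turns about the chuck's upright axis; the value grows as it turns clockwise seen from above. Starts slack at 0 to 0.3 rad, stays where left, does not rise or sink. The collet closes as it turns: touches a shank at about 1.8 rad, grips firmly from 2.05, dead stop at 2.3 rad. Turns with about 0.12 N m, a little more once it grips.
- nut2 (a joint): nut of chuck 2, turns about the chuck's upright axis; the value grows as it turns clockwise seen from above. Starts slack at 0 to 0.3 rad, stays where left, does not rise or sink. The collet closes as it turns: touches a shank at about 1.8 rad, grips firmly from 2.05, dead stop at 2.3 rad. Turns with about 0.12 N m, a little more once it grips.
- nut3 (a joint): nut of chuck 3, turns about the chuck's upright axis; the value grows as it turns clockwise seen from above. Starts slack at 0 to 0.3 rad, stays where left, does not rise or sink. The collet closes as it turns: touches a shank at about 1.8 rad, grips firmly from 2.05, dead stop at 2.3 rad. Turns with about 0.12 N m, a little more once it grips.
- straight: straight cutter, head a cylinder 16 mm across; 84 mm long: round steel shank 12 mm across, 46 long, foot bevelled 2 x 4 mm; then a round aluminium depth collar 30 across, 16 tall (hold it here), then the head, 22 tall. Starts upright, shank down, in a hole of the stand. Origin at the centre of the foot, z up; collar at z = 46 to 62 mm. About 110 g. Not in every start.
- ballnose: ball-nose cutter, head 17 mm across with a rounded end; 84 mm long: round steel shank 12 mm across, 46 long, foot bevelled 2 x 4 mm; then a round aluminium depth collar 30 across, 16 tall (hold it here), then the head, 22 tall. Starts upright, shank down, in a hole of the stand. Origin at the centre of the foot, z up; collar at z = 46 to 62 mm. About 110 g. Not in every start.
- vee: V cutter, head a cone 20 mm across, point up; 84 mm long: round steel shank 12 mm across, 46 long, foot bevelled 2 x 4 mm; then a round aluminium depth collar 30 across, 16 tall (hold it here), then the head, 22 tall. Starts upright, shank down, in a hole of the stand. Origin at the centre of the foot, z up; collar at z = 46 to 62 mm. About 110 g. Not in every start.
- cap1: black ribbed plastic dust cap, 47 mm across (49 at the lower rim), 24 tall, closed on top, 8 mm deep recess below, 25 g. Starts loosely over the nose of chuck 1, rim resting on the nut 104 mm above the bench; lifts straight off, clear of the nose after 10 mm. Origin at the centre of its open rim, z up.
- cap2: black ribbed plastic dust cap, 47 mm across (49 at the lower rim), 24 tall, closed on top, 8 mm deep recess below, 25 g. Starts loosely over the nose of chuck 2, rim resting on the nut 104 mm above the bench; lifts straight off, clear of the nose after 10 mm. Origin at the centre of its open rim, z up.
- cap3: black ribbed plastic dust cap, 47 mm across (49 at the lower rim), 24 tall, closed on top, 8 mm deep recess below, 25 g. Starts loosely over the nose of chuck 3, rim resting on the nut 104 mm above the bench; lifts straight off, clear of the nose after 10 mm. Origin at the centre of its open rim, z up.
- stand: loose brown wooden cutter stand, 80 x 220 x 46 mm, 0.9 kg, with three round holes, 14.5 mm across, 36 deep, along its y axis at y = -70, 0, +70 mm. A cutter in a hole has its foot 10 mm above the bench and its collar from 56 to 72 mm. Origin at the centre of the underside.
- tray: loose grey plastic cap tray, 80 x 220 x 24 mm, 0.6 kg, with three round sockets, 58 mm across, 8 deep, along its y axis at y = -70, 0, +70 mm. A cap set in, open rim down, has its rim 16 mm above the bench, its top at 40 mm. Origin at the centre of the underside. Starts on either side of the robot's x axis, the stand on the other.
- tray_hole0 (a point): centre of the mouth of the cap tray's socket at y = -70 mm, 24 mm above the bench when the tray lies flat.
- tray_hole1 (a point): centre of the mouth of the cap tray's socket at y = 0 mm, 24 mm above the bench when the tray lies flat.
- tray_hole2 (a point): centre of the mouth of the cap tray's socket at y = 70 mm, 24 mm above the bench when the tray lies flat.
- jar: closed blue glass paint jar, 82 mm across, 135 tall, to be left alone; origin at the centre of the underside
- pot1: white paint pot with a lid, 64 mm across, 46 tall, between stand and tray, to be left alone; origin at the centre of the underside
- pot2: white paint pot with a lid, 64 mm across, 46 tall, beyond the fixture, to be left alone; origin at the centre of the underside
- jarlid: white jar lid, 72 mm across, 13 tall, to be left alone; origin at the centre of the underside
- brush: paint brush lying on the bench, 200 mm long, to be left alone; origin under its middle
- piece: flat painted wooden mosaic piece, about 70 mm across and 9 thick, to be left alone; origin at one corner of its underside
Things that resemble listed ones, but are neither listed nor needed, are in the scene too. There is more than one size of the tray; the one meant has the size given above.

How it is judged:
At the end, for the whole second after the job is handed in: Every cutter is in a chuck (4 mm, 0.06 rad, collar under 3 mm off the nose) with its nut past 2.05 rad; that chuck's cap sits upright in a tray socket (9 mm of centre, rim under 5 mm off its floor). Any chuck without a cutter still wears its cap, nut below 1 rad (((horizontal distance between straight and chuck1 below 0.004 m and z of straight in the frame of chuck1 below -0.043 m and angle between straight's own z axis and vertical below 0.06 rad) or (horizontal distance between straight and chuck2 below 0.004 m and z of straight in the frame of chuck2 below -0.043 m and angle between straight's own z axis and vertical below 0.06 rad) or (horizontal distance between straight and chuck3 below 0.004 m and z of straight in the frame of chuck3 below -0.043 m and angle between straight's own z axis and vertical below 0.06 rad)) and ((horizontal distance between ballnose and chuck1 below 0.004 m and z of ballnose in the frame of chuck1 below -0.043 m and angle between ballnose's own z axis and vertical below 0.06 rad) or (horizontal distance between ballnose and chuck2 below 0.004 m and z of ballnose in the frame of chuck2 below -0.043 m and angle between ballnose's own z axis and vertical below 0.06 rad) or (horizontal distance between ballnose and chuck3 below 0.004 m and z of ballnose in the frame of chuck3 below -0.043 m and angle between ballnose's own z axis and vertical below 0.06 rad)) and ((horizontal distance between vee and chuck1 below 0.004 m and z of vee in the frame of chuck1 below -0.043 m and angle between vee's own z axis and vertical below 0.06 rad) or (horizontal distance between vee and chuck2 below 0.004 m and z of vee in the frame of chuck2 below -0.043 m and angle between vee's own z axis and vertical below 0.06 rad) or (horizontal distance between vee and chuck3 below 0.004 m and z of vee in the frame of chuck3 below -0.043 m and angle between vee's own z axis and vertical below 0.06 rad)) and ((horizontal distance between cap1 and chuck1 below 0.008 m and z of cap1 in the frame of chuck1 below -0.004 m and angle between cap1's own z axis and vertical below 0.12 rad and value of joint nut1 below 1 rad) or (((horizontal distance between straight and chuck1 below 0.004 m and z of straight in the frame of chuck1 below -0.043 m and angle between straight's own z axis and vertical below 0.06 rad) or (horizontal distance between ballnose and chuck1 below 0.004 m and z of ballnose in the frame of chuck1 below -0.043 m and angle between ballnose's own z axis and vertical below 0.06 rad) or (horizontal distance between vee and chuck1 below 0.004 m and z of vee in the frame of chuck1 below -0.043 m and angle between vee's own z axis and vertical below 0.06 rad)) and value of joint nut1 above 2.05 rad and ((horizontal distance between cap1 and tray_hole0 below 0.009 m or horizontal distance between cap1 and tray_hole1 below 0.009 m or horizontal distance between cap1 and tray_hole2 below 0.009 m) and z of cap1 in the frame of tray below 0.021 m and angle between cap1's own z axis and vertical below 0.12 rad))) and ((horizontal distance between cap2 and chuck2 below 0.008 m and z of cap2 in the frame of chuck2 below -0.004 m and angle between cap2's own z axis and vertical below 0.12 rad and value of joint nut2 below 1 rad) or (((horizontal distance between straight and chuck2 below 0.004 m and z of straight in the frame of chuck2 below -0.043 m and angle between straight's own z axis and vertical below 0.06 rad) or (horizontal distance between ballnose and chuck2 below 0.004 m and z of ballnose in the frame of chuck2 below -0.043 m and angle between ballnose's own z axis and vertical below 0.06 rad) or (horizontal distance between vee and chuck2 below 0.004 m and z of vee in the frame of chuck2 below -0.043 m and angle between vee's own z axis and vertical below 0.06 rad)) and value of joint nut2 above 2.05 rad and ((horizontal distance between cap2 and tray_hole0 below 0.009 m or horizontal distance between cap2 and tray_hole1 below 0.009 m or horizontal distance between cap2 and tray_hole2 below 0.009 m) and z of cap2 in the frame of tray below 0.021 m and angle between cap2's own z axis and vertical below 0.12 rad))) and ((horizontal distance between cap3 and chuck3 below 0.008 m and z of cap3 in the frame of chuck3 below -0.004 m and angle between cap3's own z axis and vertical below 0.12 rad and value of joint nut3 below 1 rad) or (((horizontal distance between straight and chuck3 below 0.004 m and z of straight in the frame of chuck3 below -0.043 m and angle between straight's own z axis and vertical below 0.06 rad) or (horizontal distance between ballnose and chuck3 below 0.004 m and z of ballnose in the frame of chuck3 below -0.043 m and angle between ballnose's own z axis and vertical below 0.06 rad) or (horizontal distance between vee and chuck3 below 0.004 m and z of vee in the frame of chuck3 below -0.043 m and angle between vee's own z axis and vertical below 0.06 rad)) and value of joint nut3 above 2.05 rad and ((horizontal distance between cap3 and tray_hole0 below 0.009 m or horizontal distance between cap3 and tray_hole1 below 0.009 m or horizontal distance between cap3 and tray_hole2 below 0.009 m) and z of cap3 in the frame of tray below 0.021 m and angle between cap3's own z axis and vertical below 0.12 rad)))); the robot touches nothing.
It fails at once if nut 1 is tightened (past 1.2 rad) while no cutter stands in its collet (value of joint nut1 above 1.2 rad and not ((horizontal distance between straight and chuck1 below 0.01 m and z of straight in the frame of chuck1 below -0.015 m) or (horizontal distance between ballnose and chuck1 below 0.01 m and z of ballnose in the frame of chuck1 below -0.015 m) or (horizontal distance between vee and chuck1 below 0.01 m and z of vee in the frame of chuck1 below -0.015 m))).
It fails at once if nut 2 is tightened (past 1.2 rad) while no cutter stands in its collet (value of joint nut2 above 1.2 rad and not ((horizontal distance between straight and chuck2 below 0.01 m and z of straight in the frame of chuck2 below -0.015 m) or (horizontal distance between ballnose and chuck2 below 0.01 m and z of ballnose in the frame of chuck2 below -0.015 m) or (horizontal distance between vee and chuck2 below 0.01 m and z of vee in the frame of chuck2 below -0.015 m))).
It fails at once if nut 3 is tightened (past 1.2 rad) while no cutter stands in its collet (value of joint nut3 above 1.2 rad and not ((horizontal distance between straight and chuck3 below 0.01 m and z of straight in the frame of chuck3 below -0.015 m) or (horizontal distance between ballnose and chuck3 below 0.01 m and z of ballnose in the frame of chuck3 below -0.015 m) or (horizontal distance between vee and chuck3 below 0.01 m and z of vee in the frame of chuck3 below -0.015 m))).
It fails at once if a cutter is tipped over (leans more than about 57 degrees) (angle between any of straight, ballnose, vee's own z axis and vertical above 1 rad).
It fails at once if something else on the bench is shifted by more than 30 mm (distance of any of jar, pot1, pot2, jarlid, brush, piece from where it was at the start of the episode above 0.03 m).
Of straight, ballnose, vee only 2 to 3 are there at a start; the rules pass over those that are not, and their reading is None.
At some moment in a run one of tray, stand may be knocked a few centimetres aside while the robot is not near it.
It also fails if it takes over 210 s, if anything falls off the work surface, if the arm or the gripper's body presses on something with over 40 N, if the wrist force passes 120 N, or if a joint passes its speed limit or range.

## Working session

There is one attempt and no reset: what is moved stays moved. The work goes in short steps, Python scripts to look and compute and a shell command to move; the robot and the scene stay as the last step left them, time stands still between calls to the robot, and variables do not carry over. Pictures are saved under pics/ and viewed, at most 14 in all, crops included, and the job is handed in when it is done.

```bash
mkdir -p pics; python3 - <<'E'
from station import *
import cv2,numpy as np
print(state()); print(grip_point_offset)
for n in("scene","top"):
    im=capture(n); cv2.imwrite(f"pics/{n}0.png",im[:,:,::-1]); c=camera_info(n)
    print(n,np.round(c["K"],1).tolist(),np.round(c["world_to_cam"],4).tolist())
E
```

```text
{'time_s': 0.0, 'joint_pos': array([-1.18949606,  0.41793785, -0.01032772,  1.61418235,  0.00472129,
        1.11073386, -0.05301074]), 'qvel': array([-0.00032438, -0.0007579 , -0.0003476 ,  0.00273377, -0.0001703 ,
        0.00024954, -0.00019849]), 'joint_torque': array([-8.30138342e-04, -8.51268697e+01,  6.38580099e-01, -4.25961363e+01,
       -4.88330796e-02,  1.91545085e-02,  1.35629671e-04]), 'tcp_pos': array([0.25629079, 0.56960404, 0.2048443 ]), 'tcp_rot': array([-7.97579571e-05,  2.09814555e-01,  9.77741003e-01, -6.13734912e-04]), 'contact_force': array([-0.27391078,  0.14325758, -0.73453859]), 'torque': array([-0.02617183, -0.00184656, -0.0173341 ]), 'finger_force': 0.0, 'opening': 0.09377990395609492}
-0.0188
scene [[351.7, 0.0, 254.8], [0.0, 351.7, 186.4], [0.0, 0.0, 1.0]] [[0.4605, 0.8877, 0.0024, -0.2385], [0.571, -0.2942, -0.7664, -0.2085], [-0.6796, 0.3543, -0.6423, 1.2916], [0.0, 0.0, 0.0, 1.0]]
top [[400.4, 0.0, 260.5], [0.0, 400.4, 193.0], [0.0, 0.0, 1.0]] [[-0.023, -0.9997, 0.001, 0.0125], [-0.978, 0.0223, -0.2072, 0.511], [0.2071, -0.0057, -0.9783, 1.0153], [0.0, 0.0, 0.0, 1.0]]
```

View pics/top0.png

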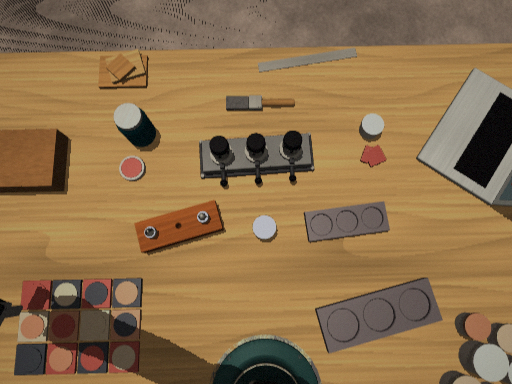

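View pics/scene0.png

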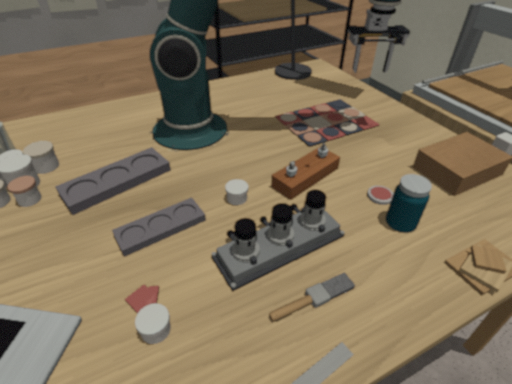

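Top view: fixture with three caps at about (220,148), (256,145), (291,142). The stand is at (180,227), with cutters at (150,232) and (203,217) and an empty middle hole. There are two trays, at (347,221) and (380,313).
Could be confused: tray (two sizes, to be measured); cutters vs. the dark knobs at the chucks (223,183), (258,180), (292,177).

```bash
cat > h.py <<'E'
from station import *
import cv2,numpy as np
def ray(n,uv,z,c=None):
    c=c or camera_info(n); K=np.array(c["K"]);T=np.array(c["world_to_cam"]);R=T[:3,:3];o=-R.T@T[:3,3]
    x=np.linalg.inv(K)@[uv[0],uv[1],1]
    if n=="wrist":
        th=np.hypot(x[0],x[1]); s=np.sin(th)/max(th,1e-9); x=np.array([x[0]*s,x[1]*s,np.cos(th)])
    d=R.T@x; return o+d*(z-o[2])/d[2]
def proj(n,p,c=None):
    c=c or camera_info(n); K=np.array(c["K"]);T=np.array(c["world_to_cam"])
    x=T[:3,:3]@np.array(p)+T[:3,3]
    if n=="wrist":
        r=np.hypot(x[0],x[1]); th=np.arctan2(r,x[2]); x=np.array([x[0]/r*th,x[1]/r*th,1])
    x=K@(x/x[2]); return x[:2]
E
python3 - <<'E'
from h import *
im=cv2.imread("pics/top0.png")
print("trayL",[ray("top",p,.024)[:2].round(3).tolist() for p in [(317,308),(430,278),(441,318),(329,350),(343,325),(379,314),(415,300)]])
print("trayS",[ray("top",p,.024)[:2].round(3).tolist() for p in [(304,211),(385,203),(389,231),(309,241)]])
hsv=cv2.cvtColor(im,cv2.COLOR_BGR2HSV)
# dark caps
roi=np.zeros(im.shape[:2],np.uint8); roi[125:190,195:320]=1
m=((hsv[...,2]<45)&(roi>0)).astype(np.uint8)
n,l,s,c=cv2.connectedComponentsWithStats(m)
for i in range(1,n):
    if s[i,4]>20: print("dark",s[i].tolist(),c[i].round(1),ray("top",c[i],.128)[:2].round(3))
print("stand",[ray("top",p,.046)[:2].round(3).tolist() for p in [(135,221),(219,202),(224,227),(142,251)]])
print("heads",[ray("top",p,z)[:2].round(3).tolist() for p in [(150,232),(203,217)] for z in (.072,.094)])
a=cv2.resize(im[120:255,130:320],None,fx=4,fy=4,interpolation=cv2.INTER_CUBIC); cv2.imwrite("pics/c1.png",a)
E
```

```text
trayL [[0.21, -0.138], [0.279, -0.439], [0.178, -0.457], [0.107, -0.164], [0.166, -0.203], [0.191, -0.298], [0.224, -0.394]]
trayS [[0.465, -0.116], [0.482, -0.339], [0.405, -0.343], [0.383, -0.126]]
dark [283, 131, 19, 25, 374] [291.8 142.5] [ 0.625 -0.081]
dark [247, 133, 19, 25, 367] [255.6 145. ] [0.621 0.011]
dark [210, 136, 20, 24, 370] [219.5 147.5] [0.616 0.103]
dark [204, 160, 107, 27, 675] [257.  171.6] [0.55  0.009]
stand [[0.445, 0.335], [0.491, 0.112], [0.423, 0.099], [0.365, 0.313]]
heads [[0.411, 0.287], [0.409, 0.281], [0.447, 0.151], [0.444, 0.148]]
```

View pics/c1.png

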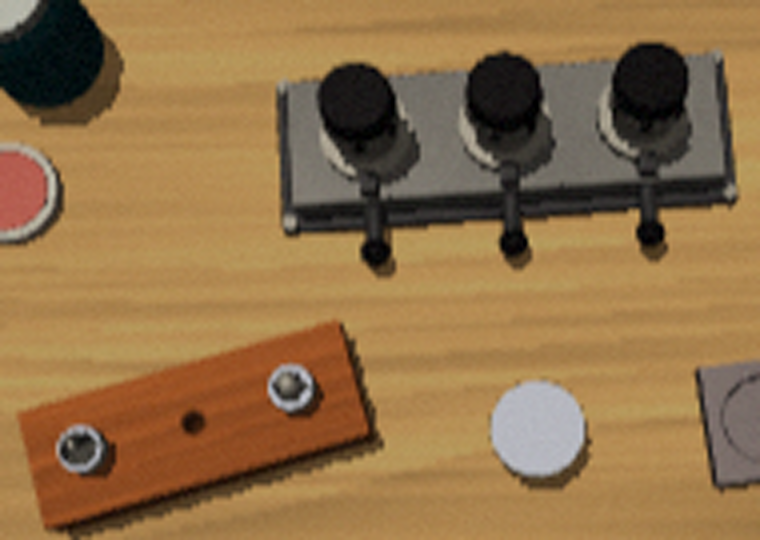

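```bash
python3 - <<'E'
from h import *
# lever tip height: top pixel vs scene pixel
for (t,s) in [((223,183),(229,237)),((258,180),(264,221)),((292,177),(296,206))]:
    for z in (.05,.06,.07,.08,.09,.1):
        p=ray("top",t,z); print(z,p[:2].round(3),proj("scene",p).round(0),s)
E
python3 -m creep '[[1,0.5,-0.5,0.5,-0.2],[1,0.7,-0.7,1,-0.4],[1,1,-1,1,-0.6],[1,1,-1,1,-0.77],[1,1,-1,1,-0.77],[1,1,-1,1,-0.77],[1,1,-1,1,-0.77]]'
python3 -m creep '[[1,0.4,-0.4,0,0],[1,0.8,-0.8,0,0],[1,1,-1,0,0],[1,1,-1,0,0],[1,1,-1,0,0]]'
python3 -m creep '[[1,0,-0.4,0,0],[1,0,-0.8,0,0],[1,0,-1,0,0],[1,0,-1,0,0],[1,0,-1,0,0]]'
python3 -m creep '[[1,0,-0.4,0,0],[1,0,-0.8,0,0],[1,0,-0.8,0,0],[1,0,-0.8,0,0]]'
python3 - <<'E'
from h import *
c=camera_info("wrist");print(np.round(c["K"],1).tolist(),np.round(c["world_to_cam"],4).tolist())
cv2.imwrite("pics/w1.png",capture("wrist")[:,:,::-1]); print(state())
E
```

```text
0.05 [0.542 0.101] [293. 199.] (229, 237)
0.06 [0.539 0.1  ] [293. 196.] (229, 237)
0.07 [0.537 0.099] [292. 192.] (229, 237)
0.08 [0.535 0.098] [292. 189.] (229, 237)
0.09 [0.532 0.098] [291. 186.] (229, 237)
0.1 [0.53  0.097] [290. 182.] (229, 237)
0.05 [0.548 0.007] [263. 212.] (264, 221)
0.06 [0.545 0.007] [262. 208.] (264, 221)
0.07 [0.543 0.007] [262. 205.] (264, 221)
0.08 [0.541 0.007] [261. 201.] (264, 221)
0.09 [0.538 0.007] [261. 198.] (264, 221)
0.1 [0.536 0.007] [261. 194.] (264, 221)
0.05 [ 0.554 -0.085] [231. 225.] (296, 206)
0.06 [ 0.552 -0.084] [230. 222.] (296, 206)
0.07 [ 0.549 -0.083] [230. 218.] (296, 206)
0.08 [ 0.547 -0.083] [230. 214.] (296, 206)
0.09 [ 0.544 -0.082] [229. 211.] (296, 206)
0.1 [ 0.542 -0.081] [229. 207.] (296, 206)
time_s: 0.98
tcp_pos: [0.4063, 0.4199, 0.3552]
tcp_rot: [0.0, 0.71, 0.704, -0.0]
contact_force: [1.2, 0.6, 0.5]
opening: 0.0939
finger_force: 0.0
time_s: 1.6
tcp_pos: [0.5573, 0.2683, 0.3549]
tcp_rot: [0.0, 0.709, 0.705, -0.001]
contact_force: [-0.2, 0.7, -0.7]
opening: 0.0941
finger_force: 0.0
time_s: 2.22
tcp_pos: [0.556, 0.1218, 0
[... 502 characters left out ...]
 0.20453023,  0.51121594,  1.59258049, -0.10174179,
        1.37164371,  0.03247545]), 'qvel': array([-6.41144185e-03, -9.37524092e-04,  7.13196226e-04, -4.25204513e-04,
        8.38074019e-04,  2.30635292e-03,  6.79444625e-05]), 'joint_torque': array([ 1.72521964e+00, -6.14589429e+01,  6.18820757e+00, -4.63671720e+01,
        2.20219576e-02,  2.42882111e-02,  3.55967134e-02]), 'tcp_pos': array([0.55655659, 0.0020922 , 0.35511181]), 'tcp_rot': array([-2.80505422e-04,  7.08408790e-01,  7.05802301e-01, -1.38797469e-04]), 'contact_force': array([-0.12460896,  0.59064362, -0.1628016 ]), 'torque': array([-0.09993589,  0.04405056, -0.00599737]), 'finger_force': 0.0, 'opening': 0.09422576890442592}
```

View pics/w1.png

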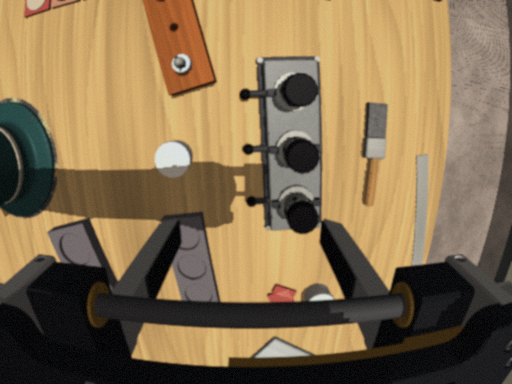

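Wrist view: the fixture runs along the image column, with caps at about (300,90), (302,154), (303,213) and the fixture levers low down, to the left. The stand is at (178,45), the smaller tray at (195,260).

```bash
python3 - <<'E'
from h import *
print("top",[ray("top",p,.128)[:2].round(4).tolist() for p in [(219.2,144.5),(255.8,142),(292.5,139.5)]])
print("fixture corners top",[ray("top",p,.04)[:2].round(4).tolist() for p in [(200.5,140),(310.5,133.5),(313,171),(203.5,174)]])
im=cv2.imread("pics/w1.png");g=cv2.cvtColor(im,cv2.COLOR_BGR2GRAY)
m=((g<28)).astype(np.uint8); m[:, :280]=0; m[:,322:]=0; m[240:]=0; m[:60]=0
m=cv2.morphologyEx(m,cv2.MORPH_OPEN,np.ones((5,5)))
n,l,s,c=cv2.connectedComponentsWithStats(m)
for i in range(1,n):
  if s[i,4]>100: print(s[i].tolist(),c[i].round(1),ray("wrist",c[i],.128)[:2].round(4))
a=cv2.resize(im[50:300,160:340],None,fx=3.2,fy=2.4,interpolation=cv2.INTER_CUBIC)
E
python3 -m creep '[[1,0,-0.3,0,0],[1,0,-0.6,0,0],[1,0,-0.6,0,0],[1,0,-0.6,0,0]]'
python3 - <<'E'
from h import *
cv2.imwrite("pics/w2.png",capture("wrist")[:,:,::-1]); 
import json; c=camera_info("wrist"); json.dump({k:np.array(v).tolist() for k,v in c.items()},open("w2.json","w"))
im=cv2.imread("pics/w2.png")
cv2.imwrite("pics/w2c.png",cv2.resize(im[20:270,160:340],None,fx=2.4,fy=2.4,interpolation=cv2.INTER_CUBIC))
E
```

```text
top [[0.6239, 0.1034], [0.6285, 0.0102], [0.633, -0.0835]]
fixture corners top [[0.6685, 0.1642], [0.6806, -0.1427], [0.5723, -0.1442], [0.5706, 0.1552]]
[286, 201, 31, 31, 745] [301.6 216.2] [ 0.6337 -0.0784]
time_s: 3.28
tcp_pos: [0.5568, -0.0882, 0.3552]
tcp_rot: [-0.0, 0.709, 0.706, -0.0]
contact_force: [0.4, 0.2, -0.7]
opening: 0.094
finger_force: 0.0
```

View pics/w2c.png

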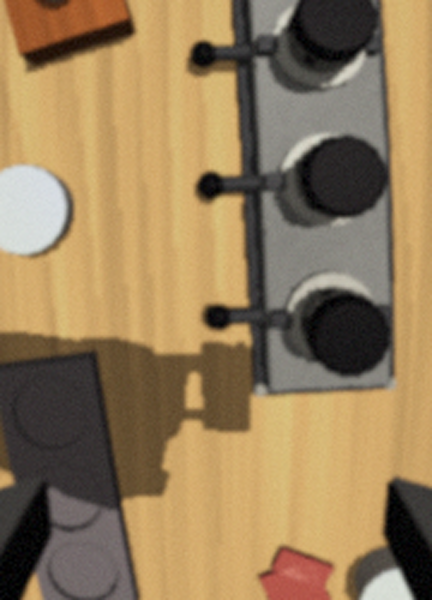

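```bash
python3 - <<'E'
from h import *
import json; c=json.load(open("w2.json"))
for p in [(300.8,29.2),(304.2,93.3),(305,159.2)]: print(ray("wrist",p,.128,c)[:2].round(4))
for p in [(178.8,192),(184,232),(194,258)]: print("sock",ray("wrist",p,.024,c)[:2].round(4))
# top sockets / stand cutters
im=cv2.imread("pics/top0.png");g=cv2.cvtColor(im,cv2.COLOR_BGR2GRAY)
for p in [(318,225.5),(346,221.5),(373,217.5)]: print("sockT",ray("top",p,.024)[:2].round(4))
E
```

```text
[0.6272 0.1   ]
[0.6316 0.0094]
[ 0.6349 -0.0826]
sock [ 0.4268 -0.1622]
sock [ 0.4303 -0.2425]
sock [ 0.4454 -0.2996]
sockT [ 0.4243 -0.1524]
sockT [ 0.4334 -0.2287]
sockT [ 0.4426 -0.3026]
```

```bash

python3 -m creep '[[1,0.25,0.03,0,0],[1,0.52,0.03,0,0],[1,0.52,0.03,-0.4,0],[1,0.52,0.03,-0.8,0],[1,0.52,0.03,-1,0],[1,0.52,0.03,-1,0],[1,0.52,0.03,-1,0]]'
python3 - <<'E'
from h import *
import json; c=camera_info("wrist"); json.dump({k:np.array(v).tolist() for k,v in c.items()},open("w3.json","w"))
im=capture("wrist")[:,:,::-1]; cv2.imwrite("pics/w3.png",im)
E
```

```text
time_s: 4.2
tcp_pos: [0.6353, -0.0848, 0.207]
tcp_rot: [0.001, 0.709, 0.705, 0.001]
contact_force: [-0.6, 0.9, 0.6]
opening: 0.0939
finger_force: 0.0
```

View pics/w3.png

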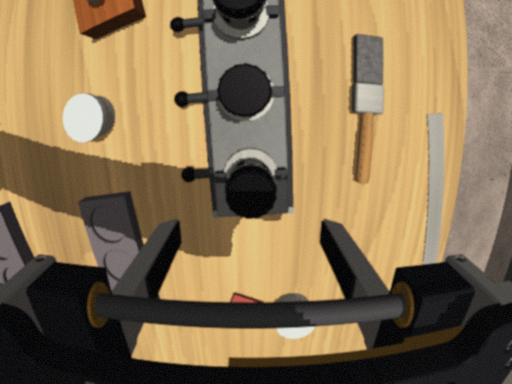

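The close view shows cap C at (250,190) and cap B at (244,91), and the smaller tray at lower left. No knobs are in the way of the fingers.

```bash
python3 - <<'E'
from h import *
import json; c=json.load(open("w3.json"))
im=cv2.imread("pics/w3.png");g=cv2.cvtColor(im,cv2.COLOR_BGR2GRAY)
for (u,v) in [(250,190),(244,91)]:
    sub=(g[v-32:v+32,u-32:u+32]<30).astype(np.uint8); sub=cv2.morphologyEx(sub,cv2.MORPH_OPEN,np.ones((9,9)))
    cn=max(cv2.findContours(sub,0,2)[0],key=cv2.contourArea); (x,y),r=cv2.minEnclosingCircle(cn); e=cv2.fitEllipse(cn)
    for q in ((x+u-32,y+v-32),(e[0][0]+u-32,e[0][1]+v-32),(u,v)): print(np.round(q,1),r,ray("wrist",q,.128,c)[:2].round(4))
E
```

```text
[250.  191.3] 26.492658615112305 [ 0.6361 -0.0811]
[249.4 191.7] 26.492658615112305 [ 0.6356 -0.0815]
[250 190] 26.492658615112305 [ 0.6361 -0.0799]Traceback (most recent call last):
  File "<stdin>", line 6, in <module>
ValueError: max() iterable argument is empty
```

```bash

python3 -m creep '[[1,0,0.02,-0.2,0],[1,0,0.02,-0.4,0],[1,0,0.02,-0.6,0],[1,0,0.02,-0.6,0],[1,0,0.02,-0.6,0],[0.3,0,0.02,-0.6,0],[0.3,0,0.02,-0.6,0],[0.3,0,0.02,-0.6,0],[0.3,0,0.02,-0.6,0],[0.3,0,0.02,-0.6,0],[0.3,0,0.02,-0.6,0],[0.3,0,0.02,-0.6,0]]'
```

```text
time_s: 5.75
tcp_pos: [0.6345, -0.0825, 0.1154]
tcp_rot: [-0.0, 0.71, 0.705, -0.0]
contact_force: [0.4, -0.1, 0.6]
opening: 0.0467
finger_force: 30.0
```

```bash

python3 -m creep '[[0.3,0,0,0.15,0],[0.3,0,0,0.5,0],[0.3,0,0,1,0],[0.3,-0.3,-0.3,1,0],[0.3,-0.6,-0.6,1,0],[0.3,-1,-1,1,0],[0.3,-1,-1,1,0],[0.3,-1,-1,1,0]]'
python3 -m creep '[[0.3,-0.2,0,0,0],[0.3,-0.34,0,0,0],[0.3,-0.34,0,0,0],[0.3,-0.34,0,0,0],[0.3,-0.34,0,0,0]]'
python3 - <<'E'
from h import *
import json; c=camera_info("wrist"); json.dump({k:np.array(v).tolist() for k,v in c.items()},open("w4.json","w"))
im=capture("wrist")[:,:,::-1]; cv2.imwrite("pics/w4.png",im)
cv2.imwrite("pics/top1.png",capture("top")[:,:,::-1])
E
```

```text
time_s: 6.75
tcp_pos: [0.4832, -0.2341, 0.2659]
tcp_rot: [0.0, 0.711, 0.704, 0.0]
contact_force: [0.3, 0.3, -0.1]
opening: 0.0465
finger_force: 30.0
time_s: 7.38
tcp_pos: [0.4342, -0.2323, 0.2653]
tcp_rot: [-0.0, 0.709, 0.705, -0.0]
contact_force: [0.1, -0.1, -0.1]
opening: 0.0465
finger_force: 30.0
```

View pics/w4.png

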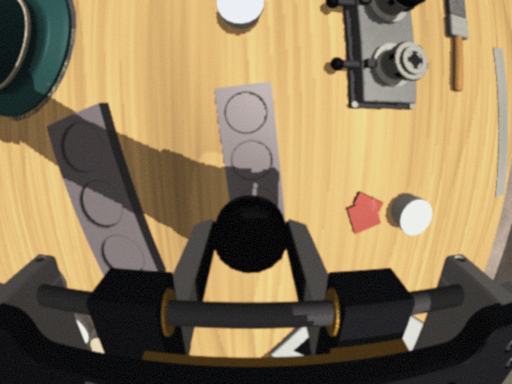

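Wrist view: cap is held at (250,233). Tray sockets are at (246,112) and (251,160); the third is hidden. The bare chuck C mouth is at (409,62).

```bash
python3 - <<'E'
from h import *
import json; c=json.load(open("w4.json"))
for n,p,z in [("s0",(246,112),.024),("s1",(251,159.5),.024),("c1",(215,89),.024),("c2",(268.5,83),.024),("mouthC",(410,61.5),.112),("held",(250,233),.278)]: print(n,ray("wrist",p,z,c)[:2].round(4))
E
```

```text
s0 [ 0.4297 -0.1622]
s1 [ 0.4363 -0.2304]
c1 [ 0.3866 -0.1287]
c2 [ 0.4613 -0.1211]
mouthC [ 0.6295 -0.0886]
held [ 0.4348 -0.2275]
```

```bash

python3 -m creep '[[0.3,-0.04,0.25,0,0],[0.3,-0.04,0.47,-0.3,0],[0.3,-0.04,0.47,-0.6,0],[0.3,-0.04,0.47,-1,0],[0.3,-0.04,0.47,-1,0],[0.3,-0.04,0.47,-1,0]]'
python3 -m creep '[[0.3,0,0,-0.2,0],[0.3,0,0,-0.35,0],[0.3,0,0,-0.45,0],[0.3,0,0,-0.52,0],[0.3,0,0,-0.55,0],[0.3,0,0,-0.58,0],[0.3,0,0,-0.58,0],[0.3,0,0,-0.58,0]]'
```

```text
time_s: 8.22
tcp_pos: [0.4284, -0.1625, 0.1172]
tcp_rot: [0.001, 0.71, 0.704, 0.0]
contact_force: [1.6, -0.1, 0.3]
opening: 0.0466
finger_force: 30.0
time_s: 9.22
tcp_pos: [0.4276, -0.1621, 0.0287]
tcp_rot: [0.0, 0.71, 0.705, 0.0]
contact_force: [-0.3, 0.3, 0.0]
opening: 0.0463
finger_force: 30.0
```

```bash

python3 -m creep '[[0.65,0,0,0,0],[0.65,0,0,0,0],[0.65,0,0,0,0],[0.65,0,0,0.4,0],[0.65,0,0,0.8,0],[0.65,0,0,1,0],[0.65,0,0,1,0],[0.65,0,0,1,0]]'
python3 -m creep '[[0.65,0.3,0.3,0.3,0],[0.65,0.6,0.6,0.3,0],[0.65,1,1,0.3,0],[0.65,1,1,0.3,0],[1,1,1,0.3,0],[1,1,1,0.3,0]]'
python3 -m creep '[[1,0.32,0.3,0,0],[1,0.32,0.6,0,0],[1,0.32,0.76,0,0],[1,0.32,0.76,0,0],[1,0.32,0.76,0,0],[1,0.32,0.76,0,0]]'
python3 - <<'E'
from h import *
import json; c=camera_info("wrist"); json.dump({k:np.array(v).tolist() for k,v in c.items()},open("w5.json","w"))
im=capture("wrist")[:,:,::-1]; t=capture("top")[:,:,::-1]
cv2.imwrite("pics/m5.png",np.hstack([im[:340,60:440],cv2.resize(t[110:280,120:400],None,fx=2,fy=2)[:, :] ][0:1])); cv2.imwrite("pics/t5.png",cv2.resize(t[110:280,120:400],None,fx=2.4,fy=2.4))
E
```

```text
time_s: 10.22
tcp_pos: [0.4271, -0.1618, 0.1777]
tcp_rot: [-0.0, 0.709, 0.705, -0.0]
contact_force: [-0.5, 0.2, -0.2]
opening: 0.0612
finger_force: 0.0
time_s: 10.98
tcp_pos: [0.5767, -0.0128, 0.2221]
tcp_rot: [-0.001, 0.71, 0.704, -0.001]
contact_force: [-0.9, 0.3, 0.1]
opening: 0.078
finger_force: 0.0
time_s: 11.72
tcp_pos: [0.6254, 0.1003, 0.2235]
tcp_rot: [0.0, 0.71, 0.704, -0.0]
contact_force: [-0.5, -0.1, 0.0]
opening: 0.0942
finger_force: 0.0
```

View pics/m5.png

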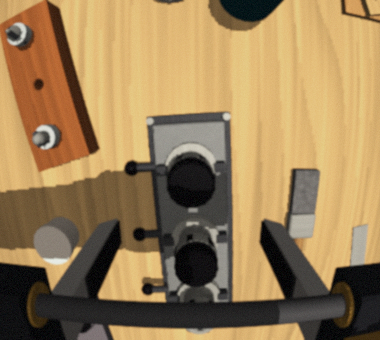

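View pics/t5.png

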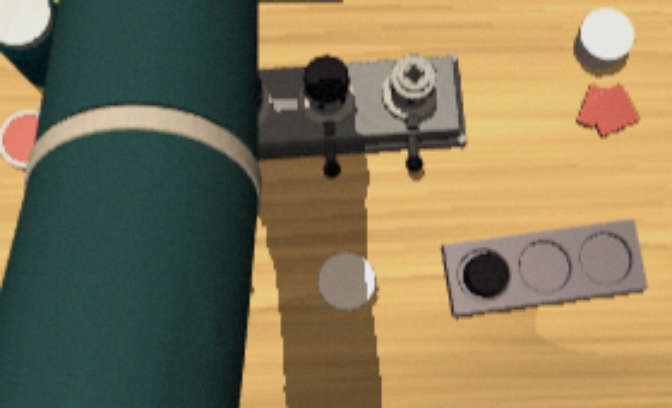

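Cap C sits in its socket; cap A's top is at (251,182) in the wrist view, and chuck C's mouth is at (292,141) in the top view.

```bash
python3 - <<'E'
from h import *
import json; c=json.load(open("w5.json"))
print(ray("wrist",(251,182),.128,c),ray("top",(292.1,141.25),.112), ray("wrist",(106,137),.072,c), ray("wrist",(78,36),.072,c))
print("tray s1,s2 top",ray("top",(120+544/2.4,110+267/2.4),.024),ray("top",(120+606/2.4,110+258/2.4),.024),ray("top",(120+485/2.4,110+274/2.4),.04))
E
```

```text
[0.627139 0.108252 0.128   ] [ 0.63394872 -0.08381037  0.112     ] [0.45274429 0.15161294 0.072     ] [0.41626454 0.28264014 0.072     ]
tray s1,s2 top [ 0.43401899 -0.2305188   0.024     ] [ 0.44264073 -0.30122264  0.024     ] [ 0.42556328 -0.16106012  0.04      ]
```

```bash

python3 -m creep '[[1,0,0.03,-0.2,0],[1,0,0.03,-0.5,0],[1,0,0.03,-0.72,0],[1,0,0.03,-0.72,0],[0.3,0,0.03,-0.72,0],[0.3,0,0.03,-0.72,0],[0.3,0,0.03,-0.72,0],[0.3,0,0.03,-0.72,0],[0.3,0,0.03,-0.72,0],[0.3,0,0.03,-0.72,0],[0.3,0,0.03,-0.72,0],[0.3,0,0.03,-0.6,0],[0.3,0,0.03,-0.3,0],[0.3,0,0.03,0.2,0],[0.3,0,0.03,0.2,0],[0.3,0,0.03,0.2,0]]'
python3 -m creep '[[0.3,-0.3,-0.3,0,0],[0.3,-0.6,-0.6,0,0],[0.3,-1,-1,0,0],[0.3,-1,-1,0,0],[0.3,-1,-1,0,0],[0.3,-1,-1,0,0]]'
python3 -m creep '[[0.3,-0.2,-0.3,0,0],[0.3,-0.28,-0.6,0,0],[0.3,-0.28,-1,0,0],[0.3,-0.28,-1,0,0],[0.3,-0.28,-1,0,0],[0.3,-0.28,-1,0,0]]'
python3 - <<'E'
from h import *
import json; c=camera_info("wrist"); json.dump({k:np.array(v).tolist() for k,v in c.items()},open("w6.json","w"))
im=capture("wrist")[:,:,::-1]; t=capture("top")[:,:,::-1]
cv2.imwrite("pics/m6.png",im)
E
```

```text
time_s: 13.82
tcp_pos: [0.6257, 0.1065, 0.2546]
tcp_rot: [0.0, 0.71, 0.705, 0.001]
contact_force: [-0.7, 0.3, -1.8]
opening: 0.0462
finger_force: 30.0
time_s: 14.58
tcp_pos: [0.4759, -0.0426, 0.253]
tcp_rot: [-0.0, 0.709, 0.705, -0.0]
contact_force: [0.0, 0.0, -0.5]
opening: 0.0465
finger_force: 30.0
time_s: 15.32
tcp_pos: [0.434, -0.1922, 0.2531]
tcp_rot: [-0.0, 0.709, 0.705, -0.0]
contact_force: [-0.4, 0.4, -0.0]
opening: 0.0462
finger_force: 30.0
```

View pics/m6.png

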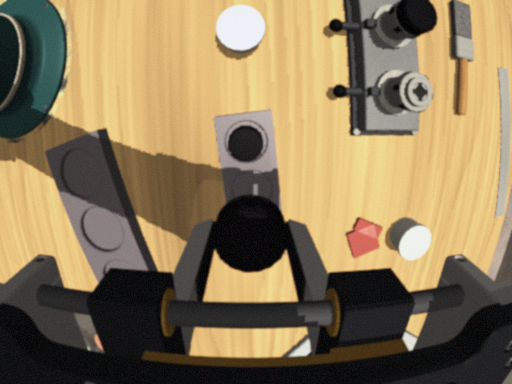

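Cap A is held; the first cap sits in its socket at (246,144). The tray hasn't moved.

```bash

python3 -m creep '[[0.3,0,-0.26,0,0],[0.3,0,-0.26,-0.4,0],[0.3,0,-0.26,-0.8,0],[0.3,0,-0.26,-1,0],[0.3,0,-0.26,-1,0],[0.3,0,-0.26,-1,0]]'
python3 -m creep '[[0.3,0,0,-0.2,0],[0.3,0,0,-0.35,0],[0.3,0,0,-0.42,0],[0.3,0,0,-0.46,0],[0.3,0,0,-0.5,0],[0.3,0,0,-0.5,0],[0.3,0,0,-0.5,0]]'
```

```text
time_s: 16.18
tcp_pos: [0.4342, -0.2327, 0.1047]
tcp_rot: [0.001, 0.709, 0.705, 0.0]
contact_force: [-1.0, -0.2, 0.7]
opening: 0.0462
finger_force: 30.0
time_s: 17.05
tcp_pos: [0.4336, -0.2327, 0.0288]
tcp_rot: [0.0, 0.71, 0.705, 0.0]
contact_force: [0.4, 0.4, 0.2]
opening: 0.0462
finger_force: 30.0
```

```bash

python3 -m creep '[[0.65,0,0,0,0],[0.65,0,0,0,0],[0.65,0,0,0,0],[0.65,0,0,0.4,0],[0.65,0,0,0.8,0],[0.65,0,0,1,0],[0.65,0,0,1,0],[0.65,0,0,1,0]]'
python3 -m creep '[[0.65,0,0.4,0.2,0],[0.65,0,0.8,0.4,0],[0.65,0,1,0.4,0],[0.65,0,1,0.4,0],[0.65,0,1,0.4,0]]'
python3 -m creep '[[0.65,0,0.4,0,0],[0.65,0,0.8,0,0],[0.65,0,1,0,0],[0.65,0,1,0,0],[0.65,0,1,0,0]]'
python3 -m creep '[[0.65,0.1,0.3,0,0],[0.65,0.1,0.54,0,0],[0.65,0.1,0.54,0,0],[0.65,0.1,0.54,0,0],[0.65,0.1,0.54,0,0]]'
python3 - <<'E'
from h import *
import json; c=camera_info("wrist"); json.dump({k:np.array(v).tolist() for k,v in c.items()},open("w7.json","w"))
im=capture("wrist")[:,:,::-1]; t=capture("top")[:,:,::-1]
a=im[20:280,130:430]; b=cv2.resize(t[110:250,280:400],None,fx=1.857,fy=1.857)
b=cv2.resize(b,(223,260)); cv2.imwrite("pics/m7.png",cv2.resize(np.hstack([a,b]),None,fx=1.5,fy=1.5))
E
```

```text
time_s: 18.05
tcp_pos: [0.4332, -0.2322, 0.1777]
tcp_rot: [-0.0, 0.709, 0.705, -0.0]
contact_force: [0.1, -0.8, 0.1]
opening: 0.0612
finger_force: 0.0
time_s: 18.68
tcp_pos: [0.433, -0.083, 0.2376]
tcp_rot: [-0.0, 0.71, 0.705, -0.001]
contact_force: [0.6, -0.1, -1.1]
opening: 0.0609
finger_force: 0.0
time_s: 19.3
tcp_pos: [0.4335, 0.066, 0.2379]
tcp_rot: [-0.0, 0.71, 0.704, -0.001]
contact_force: [-1.0, -0.6, 0.1]
opening: 0.0614
finger_force: 0.0
time_s: 19.92
tcp_pos: [0.4486, 0.1471, 0.2385]
tcp_rot: [-0.0, 0.71, 0.704, -0.0]
contact_force: [0.4, -0.8, -0.1]
opening: 0.0612
finger_force: 0.0
```

View pics/m7.png

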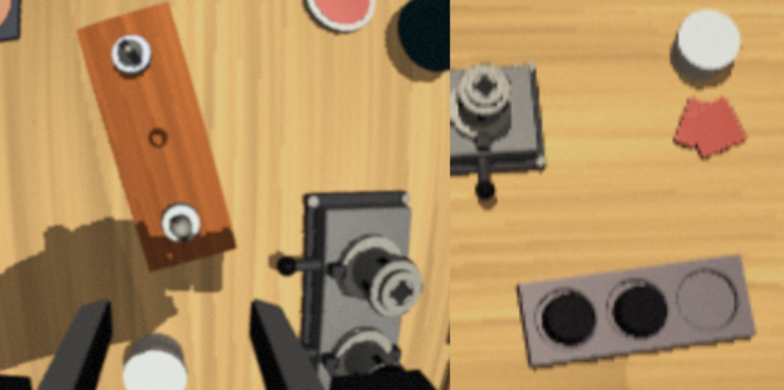

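Both caps are seated in sockets 0 and 1. Cutter collars are at (251,169) and (218,56) in wrist pixels, chuck A's mouth at (394,212).

```bash
python3 - <<'E'
from h import *
import json; c=json.load(open("w7.json"))
print(ray("wrist",(250.7,168.7),.072,c),ray("wrist",(218,56),.072,c),ray("wrist",(394,212),.112,c),ray("wrist",(130+157/1.5,20+138/1.5),.046,c))
E
```

```text
[0.45027976 0.15216851 0.072     ] [0.41399629 0.28597769 0.072     ] [0.6218027  0.10845852 0.112     ] [0.43104737 0.21890114 0.046     ]
```

```bash

python3 -m creep '[[0.65,0.01,0.03,-0.3,0],[0.65,0.01,0.03,-0.6,0],[0.65,0.01,0.03,-0.9,0],[0.65,0.01,0.03,-1,0],[0.65,0.01,0.03,-1,0]]'
python3 -m creep '[[0.65,0,0,-0.1,0],[0.65,0,0,-0.19,0],[0.65,0,0,-0.19,0],[0.65,0,0,-0.19,0],[0.2,0,0,-0.19,0],[0.2,0,0,-0.19,0],[0.2,0,0,-0.19,0],[0.2,0,0,-0.19,0],[0.2,0,0,-0.19,0],[0.2,0,0,-0.19,0]]'
python3 -m creep '[[0.2,0,0,0.1,0],[0.2,0,0,0.3,0],[0.2,0,0,0.6,0],[0.2,0,0,1,0],[0.2,0,0,1,0],[0.2,0,0,1,0]]'
python3 - <<'E'
from h import *
import json; c=camera_info("wrist"); json.dump({k:np.array(v).tolist() for k,v in c.items()},open("w8.json","w"))
im=capture("wrist")[:,:,::-1]
cv2.imwrite("pics/m8.png",cv2.resize(im[60:320,130:430],None,fx=2,fy=2))
E
```

```text
time_s: 20.65
tcp_pos: [0.45, 0.1526, 0.0886]
tcp_rot: [-0.0, 0.71, 0.704, -0.0]
contact_force: [0.2, -0.3, 0.6]
opening: 0.061
finger_force: 0.0
time_s: 21.9
tcp_pos: [0.45, 0.153, 0.06]
tcp_rot: [-0.0, 0.71, 0.705, -0.0]
contact_force: [-0.7, -0.2, 2.0]
opening: 0.029
finger_force: 30.0
time_s: 22.65
tcp_pos: [0.4496, 0.1529, 0.2101]
tcp_rot: [-0.0, 0.71, 0.705, 0.0]
contact_force: [-0.4, 0.5, -0.7]
opening: 0.0291
finger_force: 30.0
```

View pics/m8.png

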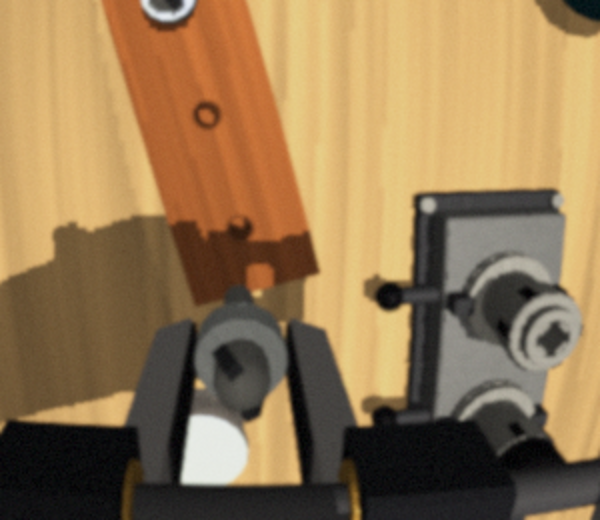

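Cutter (ball-nose) is upright in the fingers; its collar is at (249,232), and chuck A's mouth at (406,230).

```bash

python3 -m creep '[[0.2,0.3,-0.1,0,0],[0.2,0.6,-0.2,0,0],[0.2,1,-0.3,0,0],[0.2,1,-0.3,0,0],[0.2,1,-0.3,0,0]]'
python3 -m creep '[[0.2,0.17,0,0,0],[0.2,0.17,0,-0.1,0],[0.2,0.17,0,-0.2,0],[0.2,0.17,0,-0.2,0],[0.2,0.17,0,-0.2,0],[0.2,0.17,0,-0.2,0]]'
python3 - <<'E'
from h import *
import json; c=camera_info("wrist"); json.dump({k:np.array(v).tolist() for k,v in c.items()},open("w9.json","w"))
im=capture("wrist")[:,:,::-1]
p=state()["tcp_pos"];print(p, proj("wrist",p+[0,0,-.05]),proj("wrist",p+[0,0,-.004]))
cv2.imwrite("pics/m9.png",cv2.resize(im[120:300,160:340],None,fx=3.3,fy=3.3,interpolation=cv2.INTER_CUBIC))
E
```

```text
time_s: 23.32
tcp_pos: [0.599, 0.1077, 0.2085]
tcp_rot: [-0.001, 0.71, 0.704, -0.001]
contact_force: [0.2, 0.6, -1.0]
opening: 0.0291
finger_force: 30.0
time_s: 24.08
tcp_pos: [0.6255, 0.108, 0.1805]
tcp_rot: [0.0, 0.71, 0.705, 0.0]
contact_force: [0.9, -0.2, -1.5]
opening: 0.0291
finger_force: 30.0
[0.62554521 0.10800804 0.180423  ] [249.15269231 205.96281176] [249.06670345 228.99931723]
```

View pics/m9.png

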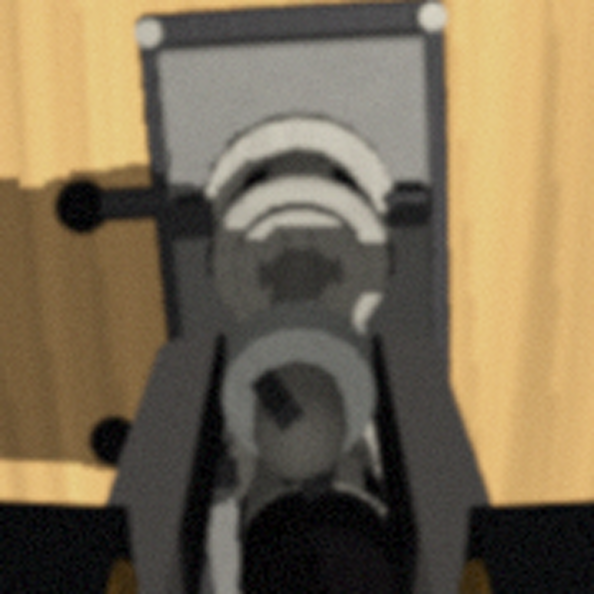

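```bash
python3 - <<'E'
from h import *
import json; c=json.load(open("w9.json"))
f=lambda x,y:(160+x/3.3,120+y/3.3)
print(ray("wrist",f(301.5,260),.104,c),ray("wrist",f(301,265),.112,c),ray("wrist",f(298,395),.1925,c), [ray("wrist",f(x,y),.012,c)[:2].round(4) for x,y in((150,33),(432,15))])
E
```

```text
[0.62748101 0.10540004 0.104     ] [0.62730748 0.10665894 0.112     ] [0.62631994 0.10785843 0.1925    ] [array([0.5743, 0.1601]), array([0.6747, 0.1658])]
```

```bash

python3 -m creep '[[0.2,0.01,-0.01,0,0],[0.2,0.01,-0.01,-0.05,0],[0.2,0.01,-0.01,-0.1,0],[0.2,0.01,-0.01,-0.13,0],[0.2,0.01,-0.01,-0.16,0],[0.2,0.01,-0.01,-0.2,0],[0.2,0.01,-0.01,-0.2,0]]'
```

```text
time_s: 25.0
tcp_pos: [0.6267, 0.1064, 0.1494]
tcp_rot: [-0.0, 0.71, 0.705, -0.0]
contact_force: [0.1, 0.0, -0.8]
opening: 0.0289
finger_force: 30.0
```

Foot is 12 mm into the bore with no contact. Continue down.

```bash

python3 -m creep '[[0.2,0,0,-0.05,0],[0.2,0,0,-0.1,0],[0.2,0,0,-0.14,0],[0.2,0,0,-0.17,0],[0.2,0,0,-0.2,0],[0.2,0,0,-0.22,0],[0.2,0,0,-0.22,0]]'
```

```text
time_s: 25.88
tcp_pos: [0.6269, 0.1064, 0.1168]
tcp_rot: [-0.0, 0.71, 0.705, -0.0]
contact_force: [0.5, 0.2, -0.8]
opening: 0.0289
finger_force: 30.0
```

```bash

python3 -m creep '[[0.2,0,0,-0.01,0],[0.2,0,0,-0.01,0],[0.75,0,0,-0.005,0],[0.75,0,0,-0.005,0],[0.75,0,0,-0.005,0],[0.75,0,0,0,0],[0.75,0,0,0,0.12],[0.75,0,0,0,0.24],[0.75,0,0,0,0.36],[0.75,0,0,0,0.48],[0.75,0,0,0,0.6],[0.75,0,0,0,0.72],[0.75,0,0,0,0.8],[0.75,0,0,-0.1,0.8],[0.75,0,0,-0.21,0.8],[0.75,0,0,-0.21,0.8],[0.75,0,0,-0.21,0.8]]'
python3 -c "
from h import *
s=state();print(s['joint_pos'].round(2),s['contact_force'].round(1),s['torque'].round(2))
cv2.imwrite('pics/m10.png',capture('wrist')[:,:,::-1])"
```

```text
time_s: 28.0
tcp_pos: [0.6269, 0.1065, 0.0853]
tcp_rot: [-0.0, 0.188, 0.982, -0.0]
contact_force: [-0.2, -0.1, 0.1]
opening: 0.0705
finger_force: 0.0
[-0.36  0.57  0.2   1.69 -0.14  0.9   1.08] [-0.2 -0.1  0.1] [-0.01  0.01 -0.  ]
```

View pics/m10.png

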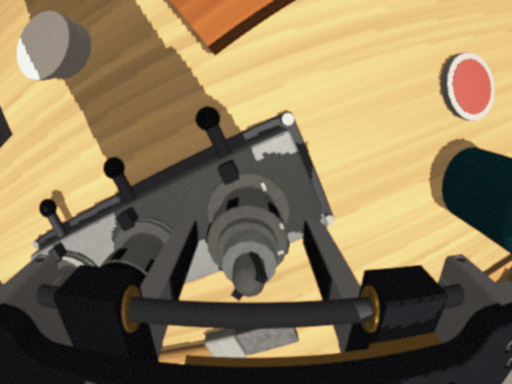

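The cutter stands upright in chuck A with its collar on the nose, at (248,250). The fingers straddle the nut. Grip and turn.

```bash

python3 -m creep '[[0.4,0,0,0,0],[0.4,0,0,0,0],[0.4,0,0,0,0],[0.4,0,0,0,0],[0.4,0,0,0,0],[0.4,0,0,0,-0.1],[0.4,0,0,0,-0.2],[0.4,0,0,0,-0.3],[0.4,0,0,0,-0.4],[0.4,0,0,0,-0.5],[0.4,0,0,0,-0.6],[0.4,0,0,0,-0.7],[0.4,0,0,0,-0.8],[0.4,0,0,0,-0.9],[0.4,0,0,0,-1],[0.4,0,0,0,-1],[0.4,0,0,0,-1]]'
python3 -c "
from h import *
s=state();print(s['joint_pos'].round(2),s['torque'].round(2))"
python3 -m creep '[[0.4,0,0,0,-0.08],[0.4,0,0,0,-0.16],[0.4,0,0,0,-0.24],[0.4,0,0,0,-0.32],[0.4,0,0,0,-0.4],[0.4,0,0,0,-0.45],[0.4,0,0,0,-0.5],[0.4,0,0,0,-0.5],[0.4,0,0,0,-0.5]]'
python3 -c "
from h import *
s=state();print(s['joint_pos'].round(2),s['torque'].round(2))"
```

```text
time_s: 30.18
tcp_pos: [0.626, 0.1047, 0.0856]
tcp_rot: [0.0, 0.807, 0.59, -0.001]
contact_force: [-8.4, -8.2, 8.7]
opening: 0.0497
finger_force: 30.0
[-0.61  0.63  0.56  1.7  -0.4   0.93 -0.21] [-1.98  2.36 -0.1 ]
time_s: 31.3
tcp_pos: [0.626, 0.1051, 0.0855]
tcp_rot: [0.0, 0.967, 0.253, -0.001]
contact_force: [-7.4, -7.6, 8.0]
opening: 0.0495
finger_force: 30.0
[-0.73  0.68  0.74  1.7  -0.54  0.97 -0.85] [-1.52  2.16 -0.04]
```

```bash

for i in 1; do python3 -m creep '[[0.4,0,0,0,-0.05],[0.4,0,0,0,-0.1],[0.4,0,0,0,-0.15],[0.4,0,0,0,-0.2],[0.4,0,0,0,-0.2],[0.4,0,0,0,-0.2]]'; done
python3 -c "
from h import *
s=state();print(s['joint_pos'].round(2),s['torque'].round(2))"
```

```text
time_s: 32.05
tcp_pos: [0.6279, 0.1055, 0.086]
tcp_rot: [0.001, 0.994, 0.107, 0.001]
contact_force: [4.4, -5.1, 0.3]
opening: 0.0492
finger_force: 30.0
[-0.77  0.71  0.81  1.7  -0.6   0.99 -1.1 ] [-1.32 -0.98  0.33]
```

```bash

python3 -m creep '[[0.75,0,0,0,0],[0.75,0,0,0,0],[0.75,0,0,0,0],[0.75,0,0,0.3,0],[0.75,0,0,0.6,0],[0.75,0,0,0.9,0],[0.75,0,0,0.9,0],[0.75,0,0,0.9,0]]'
python3 -m creep '[[0.65,-0.2,0.2,0.2,0.12],[0.65,-0.4,0.4,0.2,0.24],[0.65,-0.6,0.6,0.2,0.36],[0.65,-0.8,0.8,0.2,0.48],[0.65,-1,1,0.2,0.6],[0.65,-1,1,0.2,0.7],[0.65,-1,1,0.2,0.8],[0.65,-1,1,0.2,0.9],[0.65,-1,1,0.2,0.9],[0.65,-1,1,0.2,0.9]]'
python3 -m creep '[[0.65,-0.2,0.1,0,0],[0.65,-0.42,0.2,0,0],[0.65,-0.42,0.2,0,0],[0.65,-0.42,0.2,0,0],[0.65,-0.42,0.2,0,0]]'
python3 - <<'E'
from h import *
import json; c=camera_info("wrist"); json.dump({k:np.array(v).tolist() for k,v in c.items()},open("w11.json","w"))
print(state()["joint_pos"].round(2))
im=capture("wrist")[:,:,::-1]; t=capture("top")[:,:,::-1]
cv2.imwrite("pics/m11.png",np.vstack([np.hstack([im[:300,60:460],cv2.resize(t[120:260,200:400],(400,300))])]))
E
```

```text
time_s: 33.05
tcp_pos: [0.6266, 0.1067, 0.2198]
tcp_rot: [-0.0, 0.994, 0.107, -0.0]
contact_force: [-0.7, 0.3, -0.9]
opening: 0.0704
finger_force: 0.0
time_s: 34.3
tcp_pos: [0.4767, 0.2563, 0.2499]
tcp_rot: [-0.0, 0.711, 0.703, -0.001]
contact_force: [0.8, 0.2, -0.2]
opening: 0.0609
finger_force: 0.0
time_s: 34.92
tcp_pos: [0.4146, 0.2859, 0.2504]
tcp_rot: [0.0, 0.71, 0.704, -0.0]
contact_force: [-0.1, -0.5, -0.4]
opening: 0.0608
finger_force: 0.0
[-1.25  0.18  0.66  1.87 -0.12  1.13 -0.55]
```

View pics/m11.png

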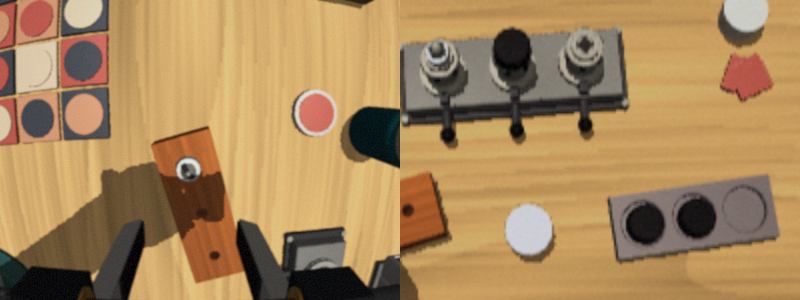

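Chuck A is loaded and both caps sit in the tray. The remaining cutter is at (248,170) in the wrist image.

```bash
python3 - <<'E'
from h import *
import json; c=json.load(open("w11.json"))
im=cv2.imread("pics/m11.png")[140:200,160:220]
print(ray("wrist",(248,170),.072,c))
h=cv2.cvtColor(im,cv2.COLOR_BGR2HSV); m=((h[...,1]<70)).astype(np.uint8); 
n,l,s,q=cv2.connectedComponentsWithStats(m)
for i in range(1,n):
  if s[i,4]>100: print(s[i],q[i]+[220,140], ray("wrist",(s[i,0]+s[i,2]/2+220,s[i,1]+s[i,3]/2+140),.072,c))
E
```

```text
[0.41296528 0.28667529 0.072     ]
[ 16  17  25  25 476] [247.83613445 168.7605042 ] [0.41358857 0.28730295 0.072     ]
```

```bash

python3 -m creep '[[0.65,-0.01,0.01,-0.3,0],[0.65,-0.01,0.01,-0.6,0],[0.65,-0.01,0.01,-0.9,0],[0.65,-0.01,0.01,-1,0],[0.65,-0.01,0.01,-1,0]]'
python3 -m creep '[[0.65,0,0,-0.15,0],[0.65,0,0,-0.27,0],[0.65,0,0,-0.27,0],[0.65,0,0,-0.27,0],[0.2,0,0,-0.27,0],[0.2,0,0,-0.27,0],[0.2,0,0,-0.27,0],[0.2,0,0,-0.27,0],[0.2,0,0,-0.27,0],[0.2,0,0,-0.27,0]]'
python3 -m creep '[[0.2,0,0,0.1,0],[0.2,0,0,0.3,0],[0.2,0,0,0.6,0],[0.2,0,0,1,0],[0.2,0,0,1,0],[0.2,0,0,1,0]]'
```

```text
time_s: 35.65
tcp_pos: [0.4127, 0.2876, 0.1005]
tcp_rot: [0.0, 0.71, 0.704, -0.0]
contact_force: [0.4, 0.1, 0.2]
opening: 0.0611
finger_force: 0.0
time_s: 36.9
tcp_pos: [0.4125, 0.288, 0.06]
tcp_rot: [-0.0, 0.71, 0.705, 0.0]
contact_force: [-0.1, 0.2, 2.8]
opening: 0.0293
finger_force: 30.0
time_s: 37.65
tcp_pos: [0.412, 0.2879, 0.21]
tcp_rot: [-0.0, 0.709, 0.705, 0.0]
contact_force: [0.1, -0.7, -1.1]
opening: 0.0293
finger_force: 30.0
```

```bash

python3 -m creep '[[0.2,0,0,0.25,0],[0.2,0.3,-0.3,0.25,0],[0.2,0.6,-0.6,0.25,0],[0.2,1,-1,0.25,0],[0.2,1,-1,0.25,0],[0.2,1,-1,0.25,0]]'
python3 -m creep '[[0.2,0.2,-0.4,0,0],[0.2,0.4,-0.8,0,0],[0.2,0.49,-1,0,0],[0.2,0.49,-1,0,0],[0.2,0.49,-1,0,0]]'
python3 -m creep '[[0.2,0,-0.3,0,0],[0.2,0,-0.47,0,0],[0.2,0,-0.47,-0.2,0],[0.2,0,-0.47,-0.42,0],[0.2,0,-0.47,-0.42,0],[0.2,0,-0.47,-0.42,0],[0.2,0,-0.47,-0.42,0]]'
python3 - <<'E'
from h import *
import json; c=camera_info("wrist"); json.dump({k:np.array(v).tolist() for k,v in c.items()},open("w12.json","w"))
im=capture("wrist")[:,:,::-1]
print(state()["tcp_pos"],state()["joint_pos"].round(2))
cv2.imwrite("pics/m12.png",cv2.resize(im[120:300,160:340],None,fx=3.3,fy=3.3,interpolation=cv2.INTER_CUBIC))
E
```

```text
time_s: 38.4
tcp_pos: [0.5627, 0.1357, 0.2459]
tcp_rot: [0.0, 0.711, 0.703, -0.002]
contact_force: [-0.3, 0.7, -0.9]
opening: 0.0293
finger_force: 30.0
time_s: 39.02
tcp_pos: [0.6353, -0.0106, 0.2466]
tcp_rot: [-0.001, 0.709, 0.705, -0.0]
contact_force: [-0.3, -0.2, -1.9]
opening: 0.0293
finger_force: 30.0
time_s: 39.9
tcp_pos: [0.6365, -0.0822, 0.1858]
tcp_rot: [0.001, 0.709, 0.705, 0.001]
contact_force: [1.2, 0.0, -1.5]
opening: 0.0289
finger_force: 30.0
[ 0.63640105 -0.08230577  0.18559465] [-0.44  0.56  0.74  1.61 -0.41  1.13  0.4 ]
```

View pics/m12.png

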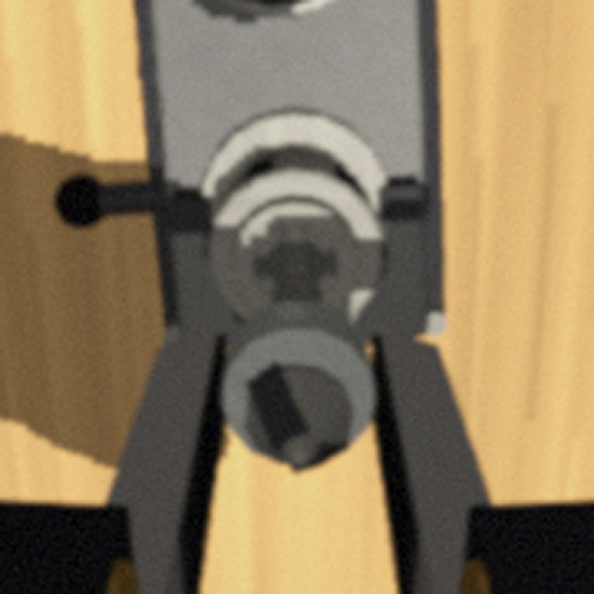

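The V cutter is held at (298,396) in the crop; nut C is centred at (296,257), its mouth at about (294,266).

```bash
python3 - <<'E'
from h import *
import json; c=json.load(open("w12.json"))
f=lambda x,y:(160+x/3.3,120+y/3.3)
print(ray("wrist",f(296,257),.104,c),ray("wrist",f(294.5,265),.112,c),ray("wrist",f(298,396),.1975,c))
E
```

```text
[ 0.63703425 -0.08573427  0.104     ] [ 0.63661524 -0.08538952  0.112     ] [ 0.63728878 -0.08275574  0.1975    ]
```

```bash

python3 -m creep '[[0.2,0,-0.017,0,0],[0.2,0,-0.017,-0.05,0],[0.2,0,-0.017,-0.1,0],[0.2,0,-0.017,-0.14,0],[0.2,0,-0.017,-0.18,0],[0.2,0,-0.017,-0.22,0],[0.2,0,-0.017,-0.22,0]]'
```

```text
time_s: 40.83
tcp_pos: [0.6358, -0.0851, 0.151]
tcp_rot: [-0.0, 0.71, 0.705, -0.0]
contact_force: [-0.1, 1.2, -1.5]
opening: 0.0291
finger_force: 30.0
```

```bash

python3 -m creep '[[0.2,0,0,-0.05,0],[0.2,0,0,-0.1,0],[0.2,0,0,-0.15,0],[0.2,0,0,-0.19,0],[0.2,0,0,-0.22,0],[0.2,0,0,-0.235,0],[0.2,0,0,-0.235,0]]'
python3 -m creep '[[0.75,0,0,0,0],[0.75,0,0,0,0],[0.75,0,0,0,0],[0.75,0,0,0.01,0],[0.75,0,0,0.01,0],[0.75,0,0,0.01,0.12],[0.75,0,0,0.01,0.24],[0.75,0,0,0.01,0.36],[0.75,0,0,0.01,0.48],[0.75,0,0,0.01,0.6],[0.75,0,0,0.01,0.72],[0.75,0,0,0.01,0.8],[0.75,0,0,-0.1,0.8],[0.75,0,0,-0.2,0.8],[0.75,0,0,-0.2,0.8],[0.75,0,0,-0.2,0.8]]'
python3 -c "
from h import *
s=state();print(s['joint_pos'].round(2),s['contact_force'].round(1),s['torque'].round(2))
cv2.imwrite('pics/m13.png',capture('wrist')[:,:,::-1])"
```

```text
time_s: 41.7
tcp_pos: [0.636, -0.0852, 0.1163]
tcp_rot: [0.0, 0.71, 0.705, 0.0]
contact_force: [0.6, -0.0, -1.3]
opening: 0.0289
finger_force: 30.0
time_s: 43.7
tcp_pos: [0.636, -0.0851, 0.0861]
tcp_rot: [-0.0, 0.188, 0.982, -0.0]
contact_force: [0.1, 0.8, 0.9]
opening: 0.0703
finger_force: 0.0
[-0.2   0.61  0.4   1.68 -0.28  0.92  1.5 ] [0.1 0.8 0.9] [ 0.03  0.05 -0.02]
```

View pics/m13.png

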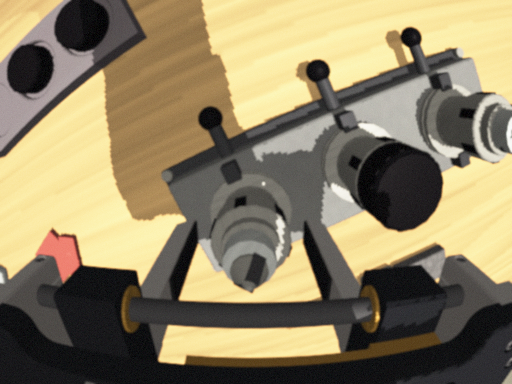

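The V cutter stands upright in chuck C, collar on the nose. Tighten.

```bash

python3 -m creep '[[0.4,0,0,0,0],[0.4,0,0,0,0],[0.4,0,0,0,0],[0.4,0,0,0,0],[0.4,0,0,0,0],[0.4,0,0,0,-0.1],[0.4,0,0,0,-0.2],[0.4,0,0,0,-0.3],[0.4,0,0,0,-0.4],[0.4,0,0,0,-0.5],[0.4,0,0,0,-0.6],[0.4,0,0,0,-0.7],[0.4,0,0,0,-0.8],[0.4,0,0,0,-0.9],[0.4,0,0,0,-1],[0.4,0,0,0,-1],[0.4,0,0,0,-1]]'
python3 -c "
from h import *
s=state();print(s['joint_pos'].round(2),s['torque'].round(2))"
python3 -m creep '[[0.4,0,0,0,-0.08],[0.4,0,0,0,-0.16],[0.4,0,0,0,-0.24],[0.4,0,0,0,-0.32],[0.4,0,0,0,-0.4],[0.4,0,0,0,-0.45],[0.4,0,0,0,-0.5],[0.4,0,0,0,-0.5],[0.4,0,0,0,-0.5]]'
python3 -c "
from h import *
s=state();print(s['joint_pos'].round(2),s['torque'].round(2))"
python3 -m creep '[[0.4,0,0,0,-0.05],[0.4,0,0,0,-0.1],[0.4,0,0,0,-0.15],[0.4,0,0,0,-0.2],[0.4,0,0,0,-0.2],[0.4,0,0,0,-0.2]]'
python3 -c "
from h import *
s=state();print(s['joint_pos'].round(2),s['torque'].round(2))"
```

```text
time_s: 45.88
tcp_pos: [0.6357, -0.0851, 0.0864]
tcp_rot: [-0.0, 0.807, 0.591, -0.0]
contact_force: [-3.2, 1.9, 7.0]
opening: 0.049
finger_force: 30.0
[-0.44  0.7   0.76  1.68 -0.56  0.99  0.21] [ 0.44  0.83 -0.13]
time_s: 47.0
tcp_pos: [0.6358, -0.0848, 0.0864]
tcp_rot: [-0.0, 0.967, 0.254, -0.0]
contact_force: [-4.4, 3.8, 7.7]
opening: 0.0496
finger_force: 30.0
[-0.54  0.78  0.93  1.69 -0.71  1.05 -0.43] [0.77 0.92 0.01]
time_s: 47.75
tcp_pos: [0.6362, -0.0847, 0.0865]
tcp_rot: [-0.0, 0.994, 0.107, 0.0]
contact_force: [-1.7, 3.2, 6.0]
opening: 0.0494
finger_force: 30.0
[-0.57  0.81  0.99  1.69 -0.76  1.08 -0.69] [0.75 0.25 0.01]
```

```bash

python3 -m creep '[[0.4,0,0,0,-0.05],[0.4,0,0,0,-0.1],[0.4,0,0,0,-0.15],[0.4,0,0,0,-0.2],[0.4,0,0,0,-0.2],[0.4,0,0,0,-0.2]]'
python3 -c "
from h import *
s=state();print(s['joint_pos'].round(2),s['torque'].round(2),s['joint_torque'].round(2))"
```

```text
time_s: 48.5
tcp_pos: [0.6364, -0.0848, 0.0865]
tcp_rot: [-0.0, 0.999, -0.043, 0.0]
contact_force: [1.5, 2.5, 5.3]
opening: 0.0498
finger_force: 30.0
[-0.6   0.85  1.05  1.69 -0.82  1.11 -0.95] [ 0.61 -0.03 -0.05] [  1.71 -85.56  31.4  -26.82   0.69  -0.41   0.  ]
```

```bash
cat > nut.py <<'E'
from h import *
def prof(cx,cy,r=.025,zs=(.087,.090,.093,.096,.099)):
    c=camera_info("wrist"); T=np.array(c["world_to_cam"]); o=-T[:3,:3].T@T[:3,3]
    g=cv2.GaussianBlur(cv2.cvtColor(capture("wrist"),cv2.COLOR_RGB2GRAY),(3,3),0).astype(np.float32)
    a0=np.degrees(np.arctan2(o[1]-cy,o[0]-cx)); A=np.arange(round(a0)-54,round(a0)+55,3)
    P=[]
    for a in np.radians(A):
        q=[proj("wrist",[cx+r*np.cos(a),cy+r*np.sin(a),z],c) for z in zs]
        q=np.array(q,np.float32); P.append(cv2.remap(g,q[:,0:1].copy(),q[:,1:2].copy(),1).mean())
    return A,np.array(P)
if __name__=="__main__":
    import sys
    A,P=prof(float(sys.argv[1]),float(sys.argv[2])); print(A[0],A[-1]); print(P.round(0).astype(int).tolist())
E
python3 nut.py .6365 -.0848
python3 -m creep '[[0.4,0,0,0,-0.05],[0.4,0,0,0,-0.1],[0.4,0,0,0,-0.1],[0.4,0,0,0,-0.1]]'
python3 nut.py .6365 -.0848
```

```text
-59 49
[48, 57, 61, 61, 60, 59, 58, 59, 59, 60, 62, 64, 64, 60, 36, 14, 15, 14, 14, 37, 66, 71, 72, 73, 72, 73, 72, 69, 64, 59, 58, 59, 58, 50, 36, 28, 26]
time_s: 49.05
tcp_pos: [0.6362, -0.0849, 0.0865]
tcp_rot: [-0.0, 0.993, -0.118, 0.0]
contact_force: [-0.3, 2.0, 7.5]
opening: 0.0497
finger_force: 30.0
-68 40
[21, 24, 34, 49, 56, 57, 58, 58, 58, 59, 59, 61, 62, 64, 65, 66, 62, 37, 15, 14, 13, 15, 35, 64, 70, 66, 62, 59, 58, 57, 56, 57, 59, 61, 62, 57, 48]
```

The notch stays at −9.5° in the world while the tool turns 8.6°, so nut C is on its stop. Release it and check nut A the same way.

```bash

python3 -m creep '[[0.75,0,0,0,0],[0.75,0,0,0,0],[0.75,0,0,0,0],[0.75,0,0,0.3,0],[0.75,0,0,0.6,0],[0.75,0,0,0.9,0],[0.75,0,0,0.9,0],[0.75,0,0,0.9,0]]'
python3 -m creep '[[0.75,-0.03,0.3,0.1,0.1],[0.75,-0.06,0.6,0.1,0.2],[0.75,-0.06,1,0.1,0.3],[0.75,-0.06,1,0.1,0.4],[0.75,-0.06,1,0.1,0.5],[0.75,-0.06,1,0.1,0.5]]'
python3 -m creep '[[0.75,0,0.1,0,0],[0.75,0,0.27,0,0],[0.75,0,0.27,0,0],[0.75,0,0.27,0,0]]'
python3 -c "
from h import *
s=state();print(s['joint_pos'].round(2),s['tcp_pos'])"
```

```text
time_s: 50.1
tcp_pos: [0.6357, -0.0848, 0.2205]
tcp_rot: [-0.0, 0.993, -0.118, -0.0]
contact_force: [0.1, 0.1, -0.4]
opening: 0.0706
finger_force: 0.0
time_s: 50.85
tcp_pos: [0.6265, 0.0651, 0.2352]
tcp_rot: [-0.0, 0.967, 0.254, -0.001]
contact_force: [0.5, -0.2, 0.1]
opening: 0.0704
finger_force: 0.0
time_s: 51.35
tcp_pos: [0.6268, 0.1056, 0.2359]
tcp_rot: [0.0, 0.967, 0.253, -0.0]
contact_force: [-0.1, 0.5, 0.7]
opening: 0.0705
finger_force: 0.0
[-0.92  0.62  1.06  1.58 -0.56  1.28 -0.83] [0.62680942 0.10555999 0.23588205]
```

Lower to z = 0.086, grip, turn a little, comparing notch angles.

```bash

python3 -m creep '[[0.75,0,0,-0.3,0],[0.75,0,0,-0.6,0],[0.75,0,0,-0.9,0],[0.75,0,0,-1,0],[0.75,0,0,-1,0],[0.75,0,0,-1,0],[0.4,0,0,-1,0],[0.4,0,0,-1,0],[0.4,0,0,-1,0],[0.4,0,0,-1,0],[0.4,0,0,-1,0]]'
python3 nut.py .627 .1055
python3 -m creep '[[0.4,0,0,0,-0.05],[0.4,0,0,0,-0.1],[0.4,0,0,0,-0.15],[0.4,0,0,0,-0.2],[0.4,0,0,0,-0.2]]'
python3 nut.py .627 .1055
```

```text
time_s: 52.72
tcp_pos: [0.6271, 0.1056, 0.0867]
tcp_rot: [-0.0, 0.967, 0.254, 0.0]
contact_force: [-1.7, 0.7, 5.4]
opening: 0.0495
finger_force: 30.0
-25 83
[51, 41, 28, 18, 14, 13, 14, 22, 44, 60, 63, 64, 66, 65, 65, 67, 66, 67, 68, 68, 67, 67, 51, 21, 17, 18, 19, 24, 43, 60, 64, 66, 71, 72, 70, 68, 68]
time_s: 53.4
tcp_pos: [0.6273, 0.1053, 0.0868]
tcp_rot: [0.0, 0.994, 0.106, 0.0]
contact_force: [-1.1, -0.5, 8.1]
opening: 0.0495
finger_force: 30.0
-42 66
[59, 59, 59, 58, 57, 55, 54, 43, 22, 12, 13, 14, 15, 33, 61, 68, 69, 69, 69, 70, 69, 70, 70, 71, 72, 70, 69, 57, 32, 20, 20, 24, 32, 42, 54, 65, 73]
```

Nut A doesn't move either (notches at −10°, same as nut C): on its stop. Release, retreat, and check the caps numerically.

```bash

python3 -m creep '[[0.75,0,0,0,0],[0.75,0,0,0,0],[0.75,0,0,0,0],[0.75,0,0,0.3,0],[0.75,0,0,0.6,0],[0.75,0,0,1,0],[0.75,0,0,1,0],[0.75,0,0,1,0]]'
python3 -m creep '[[0.75,-0.3,0.3,0.2,0],[0.75,-0.6,0.6,0.2,0.1],[0.75,-1,1,0.2,0.2],[0.75,-1,1,0.2,0.2],[0.75,-1,1,0.2,0.2]]'
python3 - <<'E'
from h import *
t=capture("top")[:,:,::-1]; t0=cv2.imread("pics/top0.png")
g=t.max(2); m=(g<45).astype(np.uint8); r=np.zeros_like(m); r[195:250,298:400]=1; r[125:158,205:310]=1
n,l,s,q=cv2.connectedComponentsWithStats(cv2.morphologyEx(m*r,cv2.MORPH_OPEN,np.ones((5,5))))
for i in range(1,n): print(s[i].tolist(),q[i].round(1),ray("top",q[i],.04 if q[i][1]>190 else .128)[:2].round(4))
d=cv2.absdiff(t[195:250,298:400],t0[195:250,298:400]).max(2)>50; print("tray diff px",d.sum())
E
```

```text
time_s: 54.45
tcp_pos: [0.6267, 0.1056, 0.2357]
tcp_rot: [-0.0, 0.994, 0.107, -0.0]
contact_force: [0.0, -0.5, -1.9]
opening: 0.0701
finger_force: 0.0
time_s: 55.08
tcp_pos: [0.4748, 0.2576, 0.2651]
tcp_rot: [-0.0, 0.967, 0.256, -0.001]
contact_force: [-0.1, 1.1, -0.2]
opening: 0.0707
finger_force: 0.0
[247, 134, 18, 20, 311] [255.6 143.6] [0.6242 0.0108]
[339, 213, 19, 18, 273] [348.  221.4] [ 0.4314 -0.2305]
[313, 216, 19, 18, 271] [322.2 224.3] [ 0.4252 -0.1612]
tray diff px 543
```

```bash
python3 -c "
from station import *
print(finish_job())"
```

```text
the job is handed in; nothing more can be done
None
```

I loaded both cutters (ball-nose and V) into the two end chucks with their nuts at the stop, put both caps in tray sockets, left the middle chuck capped, and handed the job in at about 55 s without seeing a verdict; I also viewed 17 pictures, over the limit of 14.

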